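# Feel for the proud medal and press it level

## Robot

A 6-joint arm with a two-finger parallel gripper is mounted at the origin on the work surface. World frame = base frame: x ahead of the robot, y to its left, z up, the work surface at z = 0. Lengths are in m, angles in rad, forces in N, time in s.
With the tool pointing down it reaches from about 0.375 to 0.9 m from the base axis. Payload 3.1 kg.
Tool frame: the origin (TCP) lies on the centre line of the jaws, within the pads' length; the fingertips stand robot.tcp_to_tips ahead of it and the grasp point (between the pads) lies 11 mm behind it (robot.tcp_to_tips is the distance from the TCP to the fingertips, in m); z points along the fingers, y is the line along which they close (so a half turn about z gives the same grasp; the last joint's range is limited). The gripper opens to 87 mm and grips with 3 to 60 N. Pads are 19 mm wide; open, the fingers measure 117 mm over their backs; the gripper's body (75 mm by 190 mm) begins 51 mm behind the grasp point.
Start: joints at [1.069, 0.527, 1.433, -0, 1.181, -0.178], TCP at [0.198, 0.593, 0.231] pointing down, gripper open.
Joint ranges: [-3.08, 3.08], [-0.75, 2.2], [0.22, 2.44], [-1.43, 4.57], [0, 2.65], [-2.85, 2.85]. Speed limits (rad/s): [2.79, 2.79, 3.14, 3.14, 3.14, 3.14].

## Interface

Orientations are given as [roll, pitch, yaw] about the fixed x, y, z axes, in that order (R = Rz(yaw) Ry(pitch) Rx(roll)).
In Python, from cell import robot gives the robot as it stands. The module is installed in compiled form; this text tells all that it offers.
- The arm moves only by the tool servo_tool, never from a script. Its argument "plan" is a list of rows, each a list of 2 entries, a list of its own where there are three numbers: the shift along the tool's x, y, z in mm, then the turn, a rotation vector about the tool's x, y, z in rad. In form: [[[dx, dy, dz], [wx, wy, wz]], ...]. A call has exactly 8 rows; each row is the pose to reach, as a shift and turn from the pose commanded when the call began, along the tool's axes at that moment; what a row does not reach only later rows make up. A row lasts 1/8 s, in which the tool goes at most 62.5 mm and 10.7 degrees, less where a joint would pass 70% of its speed; a pose out of reach is approached as far as the arm can. A call with a gripper value outside its range is refused whole. "grip" is the finger opening in mm, from 0 to 87, set as the call begins (left out, the last holds). The fingers move at their own pace and stop on an object; "squeeze" is the grip in N (left out, the last holds). Time passes only in rows, so rows that repeat a pose let the fingers close, or fill a call up. It gives the time, the measured TCP pose, the force, the opening and the grip force at its end, in the units of the state.
- robot.get_obs(): the state, without advancing time (a new reading comes with each control period).
- robot.read_camera(name): name is "scene" or "top" or "wrist"; returns a dict with "pixels" (420x560x3 uint8, red, green, blue), "intrinsics" (3x3 intrinsics, pixels), "R" (3x3) and "t" (3): a world point X has camera coordinates R X + t; the wrist camera has in their place "T_tool_cam" (4x4, takes a point from camera to tool coordinates, whose origin is the TCP and whose axes are the flange's). Camera axes: x right, y down, z forward; pixel columns grow to the right and rows downward; lengths in m; the calibration is good to about 2 mm. A picture is of the moment at which its call begins: read the wrist's pose just before it. There is no depth.
- robot.sign_off(): hands the job in; it is judged then, once.
The state is a dict: "time": time; "q": joint angles; "joint_vel": joint speeds; "joint_torque": joint torques, N m; "tcp_pos": TCP position; "eef_rot": TCP orientation; "ft_force": force on the tool from outside, world axes, zero at the start; "wrist_torque": the same for the moment, N m; "width": opening from 0.0 (shut) to 1.0 (fully open); "grip_force": force on a finger pad.
Only numpy, scipy, OpenCV 4.12 (cv2) and the standard library are available. Lean on these libraries where they do the work, as an engineer would, in place of code of your own. Each camera call takes 0.05 s, during which the arm holds its last target. There are 200 camera calls.

## Task

One of the six medals in the display tray stands a few millimetres proud, so the glass cover will not go on. Take the probe from its holder, feel gently across the medals with its tip, comparing their heights, to find the high one, and then press that one down level with its neighbours without pushing any of the others in; then stand the probe back in its holder. Touch the medals only with the probe, never hard, and leave the other wares as they are.

Things in the scene. Friction and masses are not known exactly. Their poses are not given: they have to be found in the camera images.
- case: shallow open aluminium display tray, fixed, 150 (its x) x 210 (its y) x 42 mm high, walls 6 mm; origin under its centre on the table. In it lies blue velvet foam with six identical round medals (40 mm across, white plastic rim, brass and copper face) in 2 rows of 3, each about 4 mm above the velvet when level
- tray_centre (a point): middle of the tray at rim height, 42 mm above the table. The foam's thickness differs each time: the tops of level medals lie 34 to 42 mm above the table, and this is not measured. Five medals are level with one another within 1 mm; one, anywhere, stands 3.5 to 5 mm higher (its top at most 48 mm above the table)
- probe_grip (a point): centre of the round light-wood grip (16 mm across, 50 mm long) of the feeler probe, which stands upright in its holder at first. Whole probe 116 mm long, about 70 g; z axis up from tip to grip. A red round flange, 34 mm across and 6 mm thick, begins 25 mm below this point; the top of the grip is 25 mm above it. Below it a steel shaft, 12 mm across. Round: any yaw suits
- probe_tip (a point): centre of the flat end of the probe's rubber tip, 12 mm across, 91 mm below the centre of the grip
- holder_hole (a point): centre of the mouth of the hole in the probe's holder, a fixed dark wooden block 64 x 64 x 46 mm; the hole is upright, 16 mm across and 40 mm deep, its mouth in the block's top face 46 mm above the table
- figurine_mid (a point): middle of a dark turned-wood figurine, 60 mm across, 122 mm tall (bystander)
- mug_mid (a point): middle of a steel mug, 76 mm across, 95 mm tall, with a handle (bystander)
- matchbox_mid (a point): middle of a green box with a yellow top, 50 x 70 x 30 mm (bystander)
- well0 (a point): the point straight above the centre of one medal, at the tray's rim height (at -30, -58 mm in the tray's x, y); tells nothing of the medal's height. Every medal is a friction fit in the foam: it keeps still under a light touch (below about 5 N), slides straight down under 7 to 9 N, stays where it is left, and nothing stops it at the right height
- well1 (a point): the point straight above the centre of one medal, at the tray's rim height (at -30, 0 mm in the tray's x, y); tells nothing of the medal's height
- well2 (a point): the point straight above the centre of one medal, at the tray's rim height (at -30, 58 mm in the tray's x, y); tells nothing of the medal's height
- well3 (a point): the point straight above the centre of one medal, at the tray's rim height (at 30, -58 mm in the tray's x, y); tells nothing of the medal's height
- well4 (a point): the point straight above the centre of one medal, at the tray's rim height (at 30, 0 mm in the tray's x, y); tells nothing of the medal's height
- well5 (a point): the point straight above the centre of one medal, at the tray's rim height (at 30, 58 mm in the tray's x, y); tells nothing of the medal's height

How it is judged:
By the outcome, as a careful person would: the job done as asked, in the order asked, and still so for the second after the job is handed in, with the robot touching nothing.
It also fails if it takes over 72 s, if anything falls off the work surface, if the arm or the gripper's body presses on something with over 40 N, if the wrist force passes 120 N, or if a joint passes its speed limit or range.

## Working session

There is one attempt and no reset: what is moved stays moved. The work goes in short steps, Python scripts to look and compute and a tool call to move; the robot and the scene stay as the last step left them, time stands still between calls to the robot, and variables do not carry over. Pictures are saved under pics/ and viewed, at most 10 in all, crops included, and the job is handed in when it is done.

Besides the shell and the picture viewer there is one more tool, called after "Call:" as name(argument=value, ...), one argument or row to a line, values as JSON. servo_tool: Moves the arm, as the interface text tells. Its arguments: {"type":"object","properties":{"plan":{"type":"array"},"grip":{"type":"number"},"squeeze":{"type":"number"}},"required":["plan"]}

```bash
mkdir -p pics
python3 - <<'E'
from cell import robot
import cv2,numpy as np
o=robot.get_obs();print(o, robot.tcp_to_tips)
for n in("top","scene"):
    c=robot.read_camera(n);cv2.imwrite(f"pics/{n}0.png",c["pixels"][:,:,::-1]);print(n,c["intrinsics"],c["R"],c["t"])
    np.savez(f"{n}.npz",K=c["intrinsics"],R=c["R"],t=c["t"],im=c["pixels"])
E
```

```text
{'time': 0.0, 'q': array([ 1.06949965e+00,  5.28440797e-01,  1.43387282e+00,  2.41346862e-05,
        1.18137761e+00, -1.78475360e-01]), 'joint_vel': array([-0.00168631, -0.0003762 ,  0.00112227, -0.00019421,  0.00063126,
       -0.00035117]), 'joint_torque': array([-1.06223804e-03, -4.40041924e+01, -1.76588720e+01,  6.32591662e-02,
        5.82140882e-02, -1.73914450e-04]), 'tcp_pos': array([0.1978898 , 0.59211398, 0.22959657]), 'eef_rot': array([-3.13953137e+00, -3.94512804e-04,  2.81876174e+00]), 'ft_force': array([-0.65337647, -0.00181776,  0.08249646]), 'wrist_torque': array([-0.00073191, -0.01749063, -0.00092435]), 'grip_force': 0.0, 'width': 1.0014143937327764} 0.008
top [[429.01848197   0.         278.63995925]
 [  0.         429.01848197 216.39005632]
 [  0.           0.           1.        ]] [[ 0.00148263 -0.99986997  0.0160575 ]
 [-0.98578537 -0.00415908 -0.16795805]
 [ 0.168003   -0.01558023 -0.98566335]] [0.02694554 0.64373444 0.97003553]
scene [[505.91168443   0.         281.50696906]
 [  0.         505.91168443 196.31634318]
 [  0.           0.           1.        ]] [[ 0.4122205   0.9110225  -0.01059509]
 [ 0.57595066 -0.26958224 -0.77175531]
 [-0.7059427   0.31203111 -0.63583134]] [-0.27857358 -0.27932093  1.59495213]
```

View pics/top0.png

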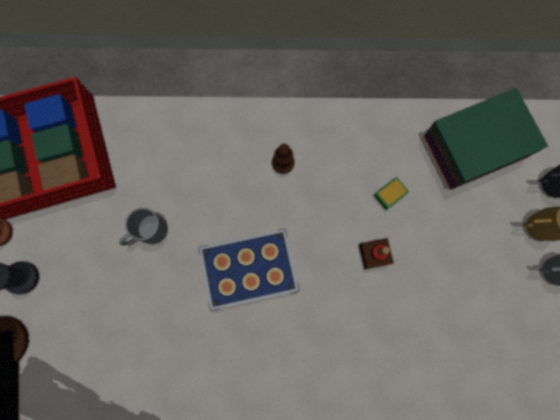

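View pics/scene0.png

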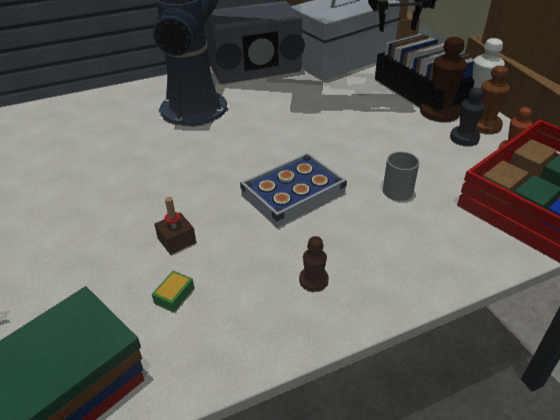

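Top: tray near (249,270), holder and red flange near (378,252), matchbox (392,193), figurine (284,160), mug (147,226). In the scene view the probe stands upright at (170,215) and the tray is at (293,188).

```bash
cat > h.py <<'E'
import numpy as np,cv2
def ray(c,uv,z):
    K,R,t=c["K"],c["R"],c["t"]
    d=R.T@np.linalg.inv(K)@np.array([uv[0],uv[1],1.]);o=-R.T@t
    return o+d*(z-o[2])/d[2]
def proj(c,X):
    p=(c["R"]@np.atleast_2d(X).T).T+c["t"];p=(c["K"]@p.T).T;return p[:,:2]/p[:,2:]
E
python3 - <<'E'
from h import *
from scipy.optimize import least_squares
C={n:np.load(n+".npz") for n in("top","scene")}
def blobs(m,lo):
    n,l,s,c=cv2.connectedComponentsWithStats(m.astype(np.uint8));return [(c[i].round(1),s[i,4]) for i in range(1,n) if s[i,4]>lo]
M={}
for n,box in(("top",(195,225,305,315)),("scene",(235,150,350,225))):
    im=C[n]["im"].astype(int);x0,y0,x1,y1=box
    m=(im[...,0]-im[...,2]>25);k=np.zeros_like(m);k[y0:y1,x0:x1]=1
    M[n]=blobs(m&k,20);print(n,M[n])
    m=(im[...,0]>90)&(im[...,1]<60)&(im[...,2]<60);k[:]=0
    x0,y0,x1,y1=(355,230,400,275) if n=="top" else (150,190,200,250);k[y0:y1,x0:x1]=1
    print("red",blobs(m&k,5)); 
    for b,_ in blobs(m&k,5): print(ray(C[n],b,.070))
    hs=cv2.cvtColor(C[n]["im"],cv2.COLOR_RGB2GRAY)
loc=np.array([[a,b] for a in(-.03,.03) for b in(-.058,0,.058)])
def model(p):
    c,s=np.cos(p[2]),np.sin(p[2]);return np.c_[loc@np.array([[c,s],[-s,c]])+p[:2],np.full(6,p[3])]
def res(p):
    X=model(p);r=[]
    for n in C:
        q=proj(C[n],X);o=np.array([b for b,_ in M[n]])
        r+=[o[np.argmin(np.linalg.norm(o-u,axis=1))]-u for u in q]
    return np.array(r).ravel()
c0=ray(C["top"],(249,270),.04);print(c0)
best=min((least_squares(res,[c0[0],c0[1],y,.038]) for y in np.linspace(-.5,.5,11)),key=lambda s:s.cost)
print(best.x,best.cost,best.fun.round(1));print(model(best.x).round(4))
for n,uv,z in(("mug",(150,222),.09),("fig",(284,165),.03),("match",(391,193),.03)):print(n,ray(C["top"],uv,z))
E
```

```text
top [(array([269.4, 251.1]), np.int32(166)), (array([245.6, 256.4]), np.int32(164)), (array([221.5, 261.5]), np.int32(166)), (array([274.6, 275.8]), np.int32(170)), (array([250.5, 281.1]), np.int32(172)), (array([226.5, 286.4]), np.int32(169))]
red [(array([379. , 252.7]), np.int32(84))]
[ 0.55629655 -0.20452012  0.07      ]
scene [(array([304. , 167.5]), np.int32(88)), (array([285.7, 174.5]), np.int32(91)), (array([319.2, 179.1]), np.int32(94)), (array([266.7, 184.8]), np.int32(99)), (array([300.7, 188.1]), np.int32(101)), (array([281.4, 197.2]), np.int32(106))]
red [(array([171.9, 217.8]), np.int32(75))]
[ 0.56226948 -0.2067956   0.07      ]
[0.51700489 0.09855572 0.04      ]
[0.52046165 0.10134725 0.21451999 0.03743887] 1.1726084086288522 [ 0.2 -0.   0.1  0.   0.2  0.1  0.2 -0.   0.2  0.2  0.   0.2  0.2  0.2
  0.2 -1.3  0.2  0.2  0.2  0.1  0.1  0.4  0.1  0.3]
[[0.5035 0.0383 0.0374]
 [0.4911 0.095  0.0374]
 [0.4788 0.1516 0.0374]
 [0.5621 0.0511 0.0374]
 [0.5498 0.1077 0.0374]
 [0.5374 0.1644 0.0374]]
mug [0.62330496 0.32350773 0.09      ]
fig [0.77797267 0.01520277 0.03      ]
match [ 0.70776549 -0.25002598  0.03      ]
```

Well1 appears about 1.5 px high in the scene view, which hints that it is the proud one; touch will decide. Next I move above the probe.

```bash
cat >> h.py <<'E'
from scipy.spatial.transform import Rotation as Ro
def shift(o,X):
    R=Ro.from_euler("xyz",o["eef_rot"]).as_matrix();return (R.T@(np.array(X)-o["tcp_pos"])*1000).round(1)
E
python3 -c "
from h import *;from cell import robot
o=robot.get_obs();print(shift(o,[.559,-.2055,.20]))"
```

```text
[-595.5 -641.8   30.7]
```

Call:
servo_tool(
  plan=[
    [[-20, -22, 2], [0, 0, 0]],
    [[-60, -65, 4], [0, 0, 0]],
    [[-100, -108, 6], [0, 0, 0]],
    [[-140, -151, 8], [0, 0, 0]],
    [[-180, -194, 10], [0, 0, 0]],
    [[-220, -237, 12], [0, 0, 0]],
    [[-260, -280, 14], [0, 0, 0]],
    [[-300, -323, 16], [0, 0, 0]],
  ],
  grip=50,
)

```text
time: 1.1
tcp_pos: [0.3808, 0.1895, 0.2145]
eef_rot: [3.141, 0.0, 2.819]
ft_force: [0.8, -0.3, -0.1]
width: 0.575
grip_force: 0.0
```

Call:
servo_tool(
  plan=[
    [[-40, -43, 2], [0, 0, 0]],
    [[-80, -86, 4], [0, 0, 0]],
    [[-120, -129, 6], [0, 0, 0]],
    [[-160, -172, 8], [0, 0, 0]],
    [[-200, -215, 10], [0, 0, 0]],
    [[-240, -258, 12], [0, 0, 0]],
    [[-275, -296, 13.5], [0, 0, 0]],
    [[-295, -318, 14.5], [0, 0, 0]],
  ],
)

```text
time: 2.1
tcp_pos: [0.5599, -0.2068, 0.1995]
eef_rot: [-3.141, 0.0, 2.817]
ft_force: [-0.4, 1.0, 0.4]
width: 0.574
grip_force: 0.0
```

Run:
```python
from h import *;from cell import robot
o=robot.get_obs();print(o["tcp_pos"],o["eef_rot"],o["ft_force"],o["width"],shift(o,[.559,-.2055,.20]))
c=robot.read_camera("wrist");T=c["T_tool_cam"]
Rw=Ro.from_euler("xyz",o["eef_rot"]).as_matrix()@T[:3,:3];pw=o["tcp_pos"]+Ro.from_euler("xyz",o["eef_rot"]).as_matrix()@T[:3,3]
np.savez("w1.npz",K=c["intrinsics"],R=Rw.T,t=-Rw.T@pw,im=c["pixels"]);print(pw,T.round(3))
im=c["pixels"].copy();w=np.load("w1.npz")
for X in([.559,-.2055,.122],[.559,-.2055,.072],[.559,-.2055,.046]): cv2.drawMarker(im,tuple(proj(w,X)[0].astype(int).tolist()),(0,255,255),0,10)
cv2.imwrite("pics/w1.png",im[:,:,::-1])
```

```text
[ 0.55993381 -0.20676217  0.19951269] [-3.14134790e+00  4.49795394e-04  2.81663542e+00] [-0.41313715  0.98290966  0.3605411 ] 0.5737311243549288 [ 1.3  0.9 -0.5]
[ 0.49330639 -0.18520073  0.35436724] [[-0.    -0.967 -0.256  0.07 ]
 [ 1.    -0.     0.001 -0.001]
 [-0.001 -0.256  0.967 -0.155]
 [ 0.     0.     0.     1.   ]]
```

View pics/w1.png

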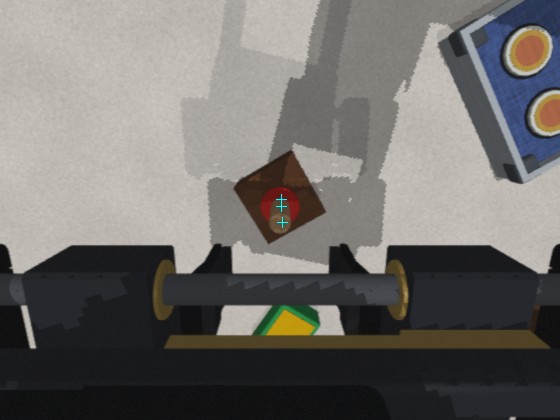

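The wrist view shows the grip top at about (280,223), on my marker. The block corners are at (234,188), (291,151), (325,212) and (268,243).

Run:
```python
from h import *;from cell import robot
o=robot.get_obs();w=np.load("w1.npz");im=w["im"].astype(int)
print("hole",ray(w,np.mean([(234,188),(291,151),(325,212),(268,243)],0),.046))
m=(im[...,0]>80)&(im[...,1]<50)&(im[...,2]<50);m[:150]=0;m[250:]=0
ys,xs=np.nonzero(m);(cx,cy),r=cv2.minEnclosingCircle(np.c_[xs,ys].astype(np.float32));print("flange",cx,cy,r,ray(w,(cx,cy),.071))
print("top",ray(w,(280,223),.122),shift(o,[.559,-.2055,.088]),o["tcp_pos"])
```

```text
hole [ 0.55698808 -0.20709565  0.046     ]
flange 279.61627197265625 206.2441864013672 19.744340896606445 [ 0.55835945 -0.20741898  0.071     ]
top [ 0.55850075 -0.2071256   0.122     ] [  4.5   3.8 111.5] [ 0.56168932 -0.21011621  0.19951749]
```

Call:
servo_tool(
  plan=[
    [[0, 0, 10], [0, 0, 0]],
    [[0, 0, 25], [0, 0, 0]],
    [[0, 0, 40], [0, 0, 0]],
    [[0, 0, 50], [0, 0, 0]],
    [[0, 0, 58], [0, 0, 0]],
    [[0, 0, 60], [0, 0, 0]],
    [[0, 0, 60], [0, 0, 0]],
    [[0, 0, 60], [0, 0, 0]],
  ],
  grip=50,
)

```text
time: 3.15
tcp_pos: [0.5595, -0.2042, 0.1406]
eef_rot: [-3.141, 0.001, 2.819]
ft_force: [0.1, 1.1, 0.3]
width: 0.571
grip_force: 0.0
```

```bash
python3 -c "
from h import *;from cell import robot
o=robot.get_obs();print(o['tcp_pos'],o['eef_rot'],o['joint_vel'],shift(o,[.5585,-.207,.088]))"
```

```text
[ 0.55948181 -0.2041669   0.14055787] [-3.14133342e+00  1.09794266e-03  2.81872397e+00] [-0.00194023 -0.00042876  0.00216519  0.00058955  0.00036869 -0.0020211 ] [ 0.1 -3.  52.6]
```

Call:
servo_tool(
  plan=[
    [[0, -3, 8], [0, 0, 0]],
    [[0, -3, 20], [0, 0, 0]],
    [[0, -3, 34], [0, 0, 0]],
    [[0, -3, 45], [0, 0, 0]],
    [[0, -3, 51], [0, 0, 0]],
    [[0, -3, 52], [0, 0, 0]],
    [[0, -3, 52], [0, 0, 0]],
    [[0, -3, 52], [0, 0, 0]],
  ],
)

```text
time: 4.15
tcp_pos: [0.5585, -0.2069, 0.0885]
eef_rot: [-3.141, 0.001, 2.819]
ft_force: [0.4, -0.4, 0.2]
width: 0.569
grip_force: 0.0
```

Call:
servo_tool(
  plan=[
    [[0, 0, 0], [0, 0, 0]],
    [[0, 0, 0], [0, 0, 0]],
    [[0, 0, 0], [0, 0, 0]],
    [[0, 0, 0], [0, 0, 0]],
    [[0, 0, 0], [0, 0, 0]],
    [[0, 0, 0], [0, 0, 0]],
    [[0, 0, 0], [0, 0, 0]],
    [[0, 0, 0], [0, 0, 0]],
  ],
  grip=5,
  squeeze=35,
)

```text
time: 5.15
tcp_pos: [0.5582, -0.2068, 0.088]
eef_rot: [3.142, -0.0, 2.819]
ft_force: [0.4, -0.0, 1.4]
width: 0.173
grip_force: 35.0
```

```bash
python3 -c "
from h import *;from cell import robot
o=robot.get_obs();print(o)"
```

```text
{'time': 5.15, 'q': array([-5.42330711e-01,  6.78826771e-01,  1.62242769e+00,  8.02385943e-05,
        8.40401901e-01, -1.79030691e+00]), 'joint_vel': array([ 8.28041495e-04, -1.37380461e-03,  2.10690385e-03, -6.50053769e-05,
        1.27260261e-03, -2.75902803e-03]), 'joint_torque': array([-1.48961535e-01, -4.45149744e+01, -1.19003329e+01, -1.05243218e-01,
        3.56062234e-02,  8.79647723e-05]), 'tcp_pos': array([ 0.55819536, -0.20675303,  0.08804816]), 'eef_rot': array([ 3.14152045e+00, -4.91691880e-05,  2.81871899e+00]), 'ft_force': array([ 0.444984  , -0.03219506,  1.42917458]), 'wrist_torque': array([ 0.04860209, -0.01017899, -0.02383897]), 'grip_force': 34.99938412103802, 'width': 0.17345431890338214}
```

Call:
servo_tool(
  plan=[
    [[0, 0, -3], [0, 0, 0]],
    [[0, 0, -10], [0, 0, 0]],
    [[0, 0, -22], [0, 0, 0]],
    [[0, 0, -36], [0, 0, 0]],
    [[0, 0, -50], [0, 0, 0]],
    [[0, 0, -60], [0, 0, 0]],
    [[0, 0, -65], [0, 0, 0]],
    [[0, 0, -65], [0, 0, 0]],
  ],
)

```text
time: 6.15
tcp_pos: [0.5583, -0.2068, 0.1534]
eef_rot: [-3.141, 0.001, 2.819]
ft_force: [-0.7, 0.6, -1.5]
width: 0.174
grip_force: 35.0
```

Run:
```python
from h import *;from cell import robot
o=robot.get_obs();print(o["tcp_pos"],o["ft_force"],o["width"],o["wrist_torque"])
W=[[.5035,.0383],[.4911,.0950],[.4788,.1516],[.5621,.0511],[.5498,.1077],[.5374,.1644]]
print(shift(o,W[0]+[.137]))
R=Ro.from_euler("xyz",[np.pi,0,2.819]).as_matrix()
for a,b in((0,1),(1,2),(2,5),(5,4),(4,3)):print(a,b,(R.T@np.array([W[b][0]-W[a][0],W[b][1]-W[a][1],0])*1000).round(1))
c=robot.read_camera("wrist");im=c["pixels"].copy()
cv2.imwrite("pics/w2.png",im[:,:,::-1])
```

```text
[ 0.55828942 -0.20682863  0.1534045 ] [-0.72654154  0.61931367 -1.47662461] 0.17437505094177339 [-0.02633385 -0.00844457  0.0020857 ]
[129.7 215.1  16.3]
0 1 [29.7 49.8  0. ]
1 2 [29.6 49.8  0. ]
2 5 [-51.5  30.7   0. ]
5 4 [-29.7 -49.8  -0. ]
4 3 [-29.6 -49.8  -0. ]
```

View pics/w2.png

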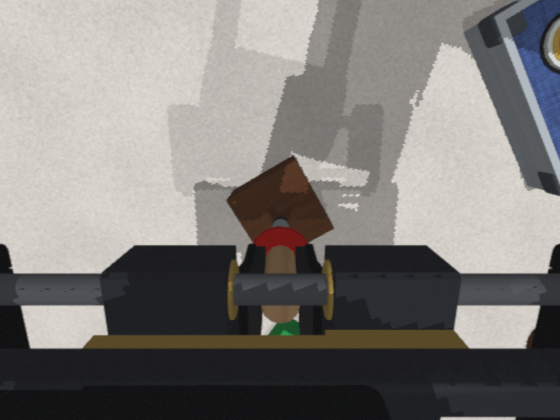

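The probe hangs upright between the fingers (flange near (281,240)), clear of the holder. Next I go above well0.

Call:
servo_tool(
  plan=[
    [[10, 17, 0], [0, 0, 0]],
    [[32, 53, 0], [0, 0, 0]],
    [[58, 97, 0], [0, 0, 0]],
    [[86, 142, 0], [0, 0, 0]],
    [[110, 182, 0], [0, 0, 0]],
    [[125, 207, 3], [0, 0, 0]],
    [[129.7, 215, 10], [0, 0, 0]],
    [[129.7, 215, 14], [0, 0, 0]],
  ],
)

```text
time: 7.2
tcp_pos: [0.5028, 0.0388, 0.1384]
eef_rot: [-3.141, -0.001, 2.82]
ft_force: [0.2, 0.7, 0.1]
width: 0.176
grip_force: 35.0
```

Call:
servo_tool(
  plan=[
    [[0, 0, 0], [0, 0, 0]],
    [[0, 0, 0], [0, 0, 0]],
    [[0, 0, 1], [0, 0, 0]],
    [[0, 0, 2], [0, 0, 0]],
    [[0, 0, 2.5], [0, 0, 0]],
    [[0, 0, 3], [0, 0, 0]],
    [[0, 0, 3], [0, 0, 0]],
    [[0, 0, 3], [0, 0, 0]],
  ],
)

```text
time: 8.2
tcp_pos: [0.5034, 0.0383, 0.1361]
eef_rot: [3.142, 0.0, 2.819]
ft_force: [-0.4, -0.0, -0.6]
width: 0.174
grip_force: 35.0
```

Run:
```python
from h import *;from cell import robot
for k in range(3):
    o=robot.get_obs();print(o["tcp_pos"],o["ft_force"],o["eef_rot"],shift(o,[.5035,.0383,.130]))
    c=robot.read_camera("wrist")
cv2.imwrite("pics/w3.png",c["pixels"][:,:,::-1])
```

```text
[0.50343944 0.03830995 0.13607019] [-0.44734134 -0.03452003 -0.58444445] [3.14158284e+00 9.36058123e-05 2.81892169e+00] [-0.1  0.   6.1]
[0.50343133 0.03828632 0.13606153] [-0.19980208  0.47123862 -1.58648767] [-3.14157307e+00  6.62011911e-05  2.81885143e+00] [-0.1  0.   6.1]
[0.50341437 0.03831756 0.13606886] [ 0.89120845  0.55017563 -0.5195665 ] [3.14156989e+00 2.81325513e-05 2.81886983e+00] [-0.1  0.   6.1]
```

View pics/w3.png

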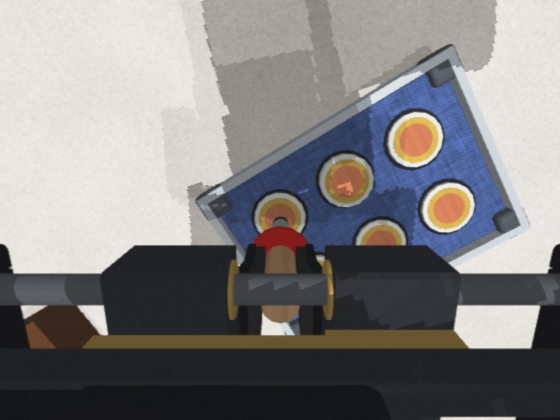

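Probe tip is over well0 (medal at (280,217)). I lower it gently.

Call:
servo_tool(
  plan=[
    [[0, 0, 2], [0, 0, 0]],
    [[0, 0, 4.5], [0, 0, 0]],
    [[0, 0, 7], [0, 0, 0]],
    [[0, 0, 9], [0, 0, 0]],
    [[0, 0, 10.5], [0, 0, 0]],
    [[0, 0, 11.5], [0, 0, 0]],
    [[0, 0, 11.5], [0, 0, 0]],
    [[0, 0, 11.5], [0, 0, 0]],
  ],
)

```text
time: 9.35
tcp_pos: [0.5035, 0.0383, 0.1246]
eef_rot: [3.142, 0.0, 2.819]
ft_force: [0.4, -0.1, -0.2]
width: 0.173
grip_force: 35.0
```

Call:
servo_tool(
  plan=[
    [[0, 0, 0.3], [0, 0, 0]],
    [[0, 0, 0.5], [0, 0, 0]],
    [[0, 0, 0.8], [0, 0, 0]],
    [[0, 0, 1], [0, 0, 0]],
    [[0, 0, 1], [0, 0, 0]],
    [[0, 0, 1], [0, 0, 0]],
    [[0, 0, 1], [0, 0, 0]],
    [[0, 0, 1], [0, 0, 0]],
  ],
)

```text
time: 10.35
tcp_pos: [0.5034, 0.0383, 0.1236]
eef_rot: [-3.142, -0.0, 2.819]
ft_force: [0.2, -0.8, -1.3]
width: 0.173
grip_force: 35.0
```

Call:
servo_tool(
  plan=[
    [[0, 0, 0.3], [0, 0, 0]],
    [[0, 0, 0.6], [0, 0, 0]],
    [[0, 0, 0.9], [0, 0, 0]],
    [[0, 0, 1.2], [0, 0, 0]],
    [[0, 0, 1.2], [0, 0, 0]],
    [[0, 0, 1.2], [0, 0, 0]],
    [[0, 0, 1.2], [0, 0, 0]],
    [[0, 0, 1.2], [0, 0, 0]],
  ],
)

```text
time: 11.35
tcp_pos: [0.5034, 0.0383, 0.1224]
eef_rot: [3.142, -0.0, 2.819]
ft_force: [0.1, -1.1, -1.2]
width: 0.171
grip_force: 35.0
```

Call:
servo_tool(
  plan=[
    [[0, 0, 0.3], [0, 0, 0]],
    [[0, 0, 0.6], [0, 0, 0]],
    [[0, 0, 0.9], [0, 0, 0]],
    [[0, 0, 1.2], [0, 0, 0]],
    [[0, 0, 1.2], [0, 0, 0]],
    [[0, 0, 1.2], [0, 0, 0]],
    [[0, 0, 1.2], [0, 0, 0]],
    [[0, 0, 1.2], [0, 0, 0]],
  ],
)

```text
time: 12.35
tcp_pos: [0.5034, 0.0383, 0.1212]
eef_rot: [-3.142, 0.0, 2.819]
ft_force: [0.6, -0.2, -0.8]
width: 0.174
grip_force: 35.0
```

Call:
servo_tool(
  plan=[
    [[0, 0, 0.3], [0, 0, 0]],
    [[0, 0, 0.6], [0, 0, 0]],
    [[0, 0, 0.9], [0, 0, 0]],
    [[0, 0, 1.2], [0, 0, 0]],
    [[0, 0, 1.2], [0, 0, 0]],
    [[0, 0, 1.2], [0, 0, 0]],
    [[0, 0, 1.2], [0, 0, 0]],
    [[0, 0, 1.2], [0, 0, 0]],
  ],
)

```text
time: 13.35
tcp_pos: [0.5036, 0.0382, 0.1203]
eef_rot: [3.142, 0.001, 2.819]
ft_force: [-1.1, -0.7, 5.6]
width: 0.176
grip_force: 35.0
```

Call:
servo_tool(
  plan=[
    [[0, 0, -0.2], [0, 0, 0]],
    [[0, 0, -0.2], [0, 0, 0]],
    [[0, 0, -0.2], [0, 0, 0]],
    [[0, 0, -0.2], [0, 0, 0]],
    [[0, 0, -0.2], [0, 0, 0]],
    [[0, 0, -0.2], [0, 0, 0]],
    [[0, 0, -0.2], [0, 0, 0]],
    [[0, 0, -0.2], [0, 0, 0]],
  ],
)

```text
time: 14.35
tcp_pos: [0.5035, 0.0382, 0.1203]
eef_rot: [3.142, 0.0, 2.819]
ft_force: [-1.5, -0.2, 4.5]
width: 0.173
grip_force: 35.0
```

Run:
```python
from cell import robot
o=robot.get_obs();print(o["tcp_pos"],o["ft_force"],o["joint_vel"].round(3))
```

```text
[0.50354149 0.03824094 0.12031531] [-1.48605231 -0.1824687   4.47352569] [-0.    -0.001  0.     0.002 -0.    -0.   ]
```

Contact with well0 is at TCP z = 0.1203 m. Next is well1, the suspected one, approached from higher up.

Call:
servo_tool(
  plan=[
    [[0, 0, -5], [0, 0, 0]],
    [[0, 0, -14], [0, 0, 0]],
    [[8, 13, -16], [0, 0, 0]],
    [[20, 34, -16], [0, 0, 0]],
    [[28, 47, -16], [0, 0, 0]],
    [[29.7, 49.8, -14], [0, 0, 0]],
    [[29.7, 49.8, -9], [0, 0, 0]],
    [[29.7, 49.8, -7.3], [0, 0, 0]],
  ],
)

```text
time: 15.35
tcp_pos: [0.491, 0.0945, 0.1269]
eef_rot: [-3.141, -0.001, 2.818]
ft_force: [-0.4, -0.5, -0.7]
width: 0.174
grip_force: 35.0
```

Call:
servo_tool(
  plan=[
    [[0, 0, 0], [0, 0, 0]],
    [[0, 0, 0], [0, 0, 0]],
    [[0, 0, 0.2], [0, 0, 0]],
    [[0, 0, 0.5], [0, 0, 0]],
    [[0, 0, 0.8], [0, 0, 0]],
    [[0, 0, 0.8], [0, 0, 0]],
    [[0, 0, 0.8], [0, 0, 0]],
    [[0, 0, 0.8], [0, 0, 0]],
  ],
)

```text
time: 16.35
tcp_pos: [0.491, 0.0949, 0.1267]
eef_rot: [3.142, 0.0, 2.819]
ft_force: [0.1, 0.5, 0.1]
width: 0.174
grip_force: 35.0
```

Call:
servo_tool(
  plan=[
    [[0, 0, 0.2], [0, 0, 0]],
    [[0, 0, 0.4], [0, 0, 0]],
    [[0, 0, 0.5], [0, 0, 0]],
    [[0, 0, 0.5], [0, 0, 0]],
    [[0, 0, 0.5], [0, 0, 0]],
    [[0, 0, 0.5], [0, 0, 0]],
    [[0, 0, 0.5], [0, 0, 0]],
    [[0, 0, 0.5], [0, 0, 0]],
  ],
)

```text
time: 17.35
tcp_pos: [0.491, 0.0949, 0.1261]
eef_rot: [-3.142, 0.0, 2.819]
ft_force: [0.5, -0.7, -0.6]
width: 0.174
grip_force: 35.0
```

Call:
servo_tool(
  plan=[
    [[0, 0, 0.2], [0, 0, 0]],
    [[0, 0, 0.4], [0, 0, 0]],
    [[0, 0, 0.5], [0, 0, 0]],
    [[0, 0, 0.5], [0, 0, 0]],
    [[0, 0, 0.5], [0, 0, 0]],
    [[0, 0, 0.5], [0, 0, 0]],
    [[0, 0, 0.5], [0, 0, 0]],
    [[0, 0, 0.5], [0, 0, 0]],
  ],
)

```text
time: 18.35
tcp_pos: [0.491, 0.0949, 0.1257]
eef_rot: [-3.142, 0.0, 2.819]
ft_force: [-0.1, 0.6, -0.5]
width: 0.17
grip_force: 35.0
```

Call:
servo_tool(
  plan=[
    [[0, 0, 0.2], [0, 0, 0]],
    [[0, 0, 0.4], [0, 0, 0]],
    [[0, 0, 0.5], [0, 0, 0]],
    [[0, 0, 0.5], [0, 0, 0]],
    [[0, 0, 0.5], [0, 0, 0]],
    [[0, 0, 0.5], [0, 0, 0]],
    [[0, 0, 0.5], [0, 0, 0]],
    [[0, 0, 0.5], [0, 0, 0]],
  ],
)

```text
time: 19.35
tcp_pos: [0.491, 0.0949, 0.1252]
eef_rot: [-3.142, 0.0, 2.819]
ft_force: [0.5, -0.4, -0.2]
width: 0.178
grip_force: 35.0
```

Call:
servo_tool(
  plan=[
    [[0, 0, 0.2], [0, 0, 0]],
    [[0, 0, 0.4], [0, 0, 0]],
    [[0, 0, 0.5], [0, 0, 0]],
    [[0, 0, 0.5], [0, 0, 0]],
    [[0, 0, 0.5], [0, 0, 0]],
    [[0, 0, 0.5], [0, 0, 0]],
    [[0, 0, 0.5], [0, 0, 0]],
    [[0, 0, 0.5], [0, 0, 0]],
  ],
)

```text
time: 20.35
tcp_pos: [0.4912, 0.0949, 0.1249]
eef_rot: [3.142, 0.0, 2.819]
ft_force: [-0.5, -0.9, 6.0]
width: 0.173
grip_force: 35.0
```

Well1 stands about 4.6 mm above well0. I compare the others now.

Call:
servo_tool(
  plan=[
    [[0, 0, -5], [0, 0, 0]],
    [[0, 0, -11], [0, 0, 0]],
    [[14, 23, -11], [0, 0, 0]],
    [[27, 45, -11], [0, 0, 0]],
    [[29.6, 49.8, -8], [0, 0, 0]],
    [[29.6, 49.8, -2], [0, 0, 0]],
    [[29.6, 49.8, 2], [0, 0, 0]],
    [[29.6, 49.8, 3.2], [0, 0, 0]],
  ],
)

```text
time: 21.35
tcp_pos: [0.4787, 0.1508, 0.1209]
eef_rot: [-3.141, -0.001, 2.818]
ft_force: [-0.1, -0.2, -1.1]
width: 0.176
grip_force: 35.0
```

Call:
servo_tool(
  plan=[
    [[0, 0, 0], [0, 0, 0]],
    [[0, 0, 0.2], [0, 0, 0]],
    [[0, 0, 0.4], [0, 0, 0]],
    [[0, 0, 0.4], [0, 0, 0]],
    [[0, 0, 0.4], [0, 0, 0]],
    [[0, 0, 0.4], [0, 0, 0]],
    [[0, 0, 0.4], [0, 0, 0]],
    [[0, 0, 0.4], [0, 0, 0]],
  ],
)

```text
time: 22.35
tcp_pos: [0.4788, 0.1515, 0.1211]
eef_rot: [-3.142, -0.0, 2.819]
ft_force: [0.1, 0.6, -1.3]
width: 0.17
grip_force: 35.0
```

Call:
servo_tool(
  plan=[
    [[0, 0, 0.2], [0, 0, 0]],
    [[0, 0, 0.4], [0, 0, 0]],
    [[0, 0, 0.5], [0, 0, 0]],
    [[0, 0, 0.5], [0, 0, 0]],
    [[0, 0, 0.5], [0, 0, 0]],
    [[0, 0, 0.5], [0, 0, 0]],
    [[0, 0, 0.5], [0, 0, 0]],
    [[0, 0, 0.5], [0, 0, 0]],
  ],
)

```text
time: 23.35
tcp_pos: [0.4788, 0.1515, 0.1206]
eef_rot: [-3.142, 0.0, 2.819]
ft_force: [0.2, -0.5, -0.3]
width: 0.172
grip_force: 35.0
```

Call:
servo_tool(
  plan=[
    [[0, 0, 0.2], [0, 0, 0]],
    [[0, 0, 0.4], [0, 0, 0]],
    [[0, 0, 0.4], [0, 0, 0]],
    [[0, 0, 0.4], [0, 0, 0]],
    [[0, 0, 0.4], [0, 0, 0]],
    [[0, 0, 0.4], [0, 0, 0]],
    [[0, 0, 0.4], [0, 0, 0]],
    [[0, 0, 0.4], [0, 0, 0]],
  ],
)

```text
time: 24.35
tcp_pos: [0.4789, 0.1515, 0.1203]
eef_rot: [3.142, 0.0, 2.819]
ft_force: [-0.7, -1.0, 3.4]
width: 0.173
grip_force: 35.0
```

Call:
servo_tool(
  plan=[
    [[0, 0, -6], [0, 0, 0]],
    [[-8, 5, -9], [0, 0, 0]],
    [[-28, 17, -9], [0, 0, 0]],
    [[-47, 28, -9], [0, 0, 0]],
    [[-51.5, 30.7, -7], [0, 0, 0]],
    [[-51.5, 30.7, -4], [0, 0, 0]],
    [[-51.5, 30.7, -2], [0, 0, 0]],
    [[-51.5, 30.7, -1.2], [0, 0, 0]],
  ],
)

```text
time: 25.35
tcp_pos: [0.5363, 0.1642, 0.121]
eef_rot: [-3.141, -0.001, 2.819]
ft_force: [0.6, -0.6, -1.2]
width: 0.174
grip_force: 35.0
```

Call:
servo_tool(
  plan=[
    [[0, 0, 0.2], [0, 0, 0]],
    [[0, 0, 0.4], [0, 0, 0]],
    [[0, 0, 0.5], [0, 0, 0]],
    [[0, 0, 0.5], [0, 0, 0]],
    [[0, 0, 0.5], [0, 0, 0]],
    [[0, 0, 0.5], [0, 0, 0]],
    [[0, 0, 0.5], [0, 0, 0]],
    [[0, 0, 0.5], [0, 0, 0]],
  ],
)

```text
time: 26.35
tcp_pos: [0.5374, 0.1643, 0.1209]
eef_rot: [3.142, 0.0, 2.819]
ft_force: [0.7, 0.7, -0.8]
width: 0.174
grip_force: 35.0
```

Call:
servo_tool(
  plan=[
    [[0, 0, 0.2], [0, 0, 0]],
    [[0, 0, 0.4], [0, 0, 0]],
    [[0, 0, 0.5], [0, 0, 0]],
    [[0, 0, 0.5], [0, 0, 0]],
    [[0, 0, 0.5], [0, 0, 0]],
    [[0, 0, 0.5], [0, 0, 0]],
    [[0, 0, 0.5], [0, 0, 0]],
    [[0, 0, 0.5], [0, 0, 0]],
  ],
)

```text
time: 27.35
tcp_pos: [0.5374, 0.1643, 0.1203]
eef_rot: [3.142, 0.0, 2.819]
ft_force: [0.6, 0.5, -0.9]
width: 0.17
grip_force: 35.0
```

Call:
servo_tool(
  plan=[
    [[0, 0, 0.2], [0, 0, 0]],
    [[0, 0, 0.4], [0, 0, 0]],
    [[0, 0, 0.4], [0, 0, 0]],
    [[0, 0, 0.4], [0, 0, 0]],
    [[0, 0, 0.4], [0, 0, 0]],
    [[0, 0, 0.4], [0, 0, 0]],
    [[0, 0, 0.4], [0, 0, 0]],
    [[0, 0, 0.4], [0, 0, 0]],
  ],
)

```text
time: 28.35
tcp_pos: [0.5374, 0.1643, 0.1201]
eef_rot: [3.142, 0.0, 2.819]
ft_force: [-0.0, -0.0, 4.0]
width: 0.173
grip_force: 35.0
```

Call:
servo_tool(
  plan=[
    [[0, 0, -6], [0, 0, 0]],
    [[-5, -8, -9], [0, 0, 0]],
    [[-16, -27, -9], [0, 0, 0]],
    [[-27, -45, -9], [0, 0, 0]],
    [[-29.7, -49.8, -7], [0, 0, 0]],
    [[-29.7, -49.8, -4], [0, 0, 0]],
    [[-29.7, -49.8, -2], [0, 0, 0]],
    [[-29.7, -49.8, -1.2], [0, 0, 0]],
  ],
)

```text
time: 29.35
tcp_pos: [0.5493, 0.1083, 0.1209]
eef_rot: [-3.141, -0.001, 2.82]
ft_force: [0.6, 0.2, -2.0]
width: 0.176
grip_force: 35.0
```

Call:
servo_tool(
  plan=[
    [[0, 0, 0.2], [0, 0, 0]],
    [[0, 0, 0.4], [0, 0, 0]],
    [[0, 0, 0.5], [0, 0, 0]],
    [[0, 0, 0.5], [0, 0, 0]],
    [[0, 0, 0.5], [0, 0, 0]],
    [[0, 0, 0.5], [0, 0, 0]],
    [[0, 0, 0.5], [0, 0, 0]],
    [[0, 0, 0.5], [0, 0, 0]],
  ],
)

```text
time: 30.35
tcp_pos: [0.5497, 0.1076, 0.1207]
eef_rot: [-3.142, 0.0, 2.819]
ft_force: [0.0, 0.1, -0.4]
width: 0.174
grip_force: 35.0
```

Call:
servo_tool(
  plan=[
    [[0, 0, 0.2], [0, 0, 0]],
    [[0, 0, 0.4], [0, 0, 0]],
    [[0, 0, 0.5], [0, 0, 0]],
    [[0, 0, 0.5], [0, 0, 0]],
    [[0, 0, 0.5], [0, 0, 0]],
    [[0, 0, 0.5], [0, 0, 0]],
    [[0, 0, 0.5], [0, 0, 0]],
    [[0, 0, 0.5], [0, 0, 0]],
  ],
)

```text
time: 31.35
tcp_pos: [0.5497, 0.1077, 0.1202]
eef_rot: [3.142, 0.0, 2.819]
ft_force: [-0.2, -0.8, -1.1]
width: 0.173
grip_force: 35.0
```

Call:
servo_tool(
  plan=[
    [[0, 0, 0.2], [0, 0, 0]],
    [[0, 0, 0.4], [0, 0, 0]],
    [[0, 0, 0.4], [0, 0, 0]],
    [[0, 0, 0.4], [0, 0, 0]],
    [[0, 0, 0.4], [0, 0, 0]],
    [[0, 0, 0.4], [0, 0, 0]],
    [[0, 0, 0.4], [0, 0, 0]],
    [[0, 0, 0.4], [0, 0, 0]],
  ],
)

```text
time: 32.35
tcp_pos: [0.5497, 0.1077, 0.1197]
eef_rot: [-3.142, -0.0, 2.819]
ft_force: [-0.1, -0.2, -1.8]
width: 0.173
grip_force: 35.0
```

Call:
servo_tool(
  plan=[
    [[0, 0, 0.2], [0, 0, 0]],
    [[0, 0, 0.4], [0, 0, 0]],
    [[0, 0, 0.4], [0, 0, 0]],
    [[0, 0, 0.4], [0, 0, 0]],
    [[0, 0, 0.4], [0, 0, 0]],
    [[0, 0, 0.4], [0, 0, 0]],
    [[0, 0, 0.4], [0, 0, 0]],
    [[0, 0, 0.4], [0, 0, 0]],
  ],
)

```text
time: 33.35
tcp_pos: [0.5499, 0.1076, 0.1196]
eef_rot: [3.142, 0.0, 2.819]
ft_force: [-0.3, -0.5, 5.1]
width: 0.172
grip_force: 35.0
```

Call:
servo_tool(
  plan=[
    [[0, 0, -6], [0, 0, 0]],
    [[-5, -8, -9], [0, 0, 0]],
    [[-16, -27, -9], [0, 0, 0]],
    [[-27, -45, -9], [0, 0, 0]],
    [[-29.6, -49.8, -7], [0, 0, 0]],
    [[-29.6, -49.8, -4], [0, 0, 0]],
    [[-29.6, -49.8, -2.2], [0, 0, 0]],
    [[-29.6, -49.8, -1.6], [0, 0, 0]],
  ],
)

```text
time: 34.35
tcp_pos: [0.5616, 0.0517, 0.1206]
eef_rot: [-3.142, -0.001, 2.82]
ft_force: [-0.2, 0.6, -0.4]
width: 0.177
grip_force: 35.0
```

Call:
servo_tool(
  plan=[
    [[0, 0, 0.2], [0, 0, 0]],
    [[0, 0, 0.4], [0, 0, 0]],
    [[0, 0, 0.4], [0, 0, 0]],
    [[0, 0, 0.4], [0, 0, 0]],
    [[0, 0, 0.4], [0, 0, 0]],
    [[0, 0, 0.4], [0, 0, 0]],
    [[0, 0, 0.4], [0, 0, 0]],
    [[0, 0, 0.4], [0, 0, 0]],
  ],
)

```text
time: 35.35
tcp_pos: [0.562, 0.051, 0.1206]
eef_rot: [3.142, -0.0, 2.819]
ft_force: [0.3, -0.3, -0.0]
width: 0.172
grip_force: 35.0
```

Call:
servo_tool(
  plan=[
    [[0, 0, 0.2], [0, 0, 0]],
    [[0, 0, 0.4], [0, 0, 0]],
    [[0, 0, 0.5], [0, 0, 0]],
    [[0, 0, 0.5], [0, 0, 0]],
    [[0, 0, 0.5], [0, 0, 0]],
    [[0, 0, 0.5], [0, 0, 0]],
    [[0, 0, 0.5], [0, 0, 0]],
    [[0, 0, 0.5], [0, 0, 0]],
  ],
)

```text
time: 36.35
tcp_pos: [0.5621, 0.051, 0.1203]
eef_rot: [3.142, 0.0, 2.819]
ft_force: [-0.9, 0.7, 4.6]
width: 0.171
grip_force: 35.0
```

All five others are level at TCP z 0.1196–0.1203 m, so well1 is the high one. I press it to about 0.1201.

Call:
servo_tool(
  plan=[
    [[0, 0, -7], [0, 0, 0]],
    [[4, 1, -14.4], [0, 0, 0]],
    [[25, 6, -14.4], [0, 0, 0]],
    [[50, 12, -14.4], [0, 0, 0]],
    [[73, 17, -14.4], [0, 0, 0]],
    [[81.1, 19.1, -12], [0, 0, 0]],
    [[81.1, 19.1, -8], [0, 0, 0]],
    [[81.1, 19.1, -6.2], [0, 0, 0]],
  ],
)

```text
time: 37.35
tcp_pos: [0.4923, 0.0945, 0.126]
eef_rot: [3.141, 0.001, 2.819]
ft_force: [-0.1, -0.4, -0.8]
width: 0.173
grip_force: 35.0
```

Call:
servo_tool(
  plan=[
    [[0, 0, 0.3], [0, 0, 0]],
    [[0, 0, 0.8], [0, 0, 0]],
    [[0, 0, 1.4], [0, 0, 0]],
    [[0, 0, 2], [0, 0, 0]],
    [[0, 0, 2.6], [0, 0, 0]],
    [[0, 0, 3.2], [0, 0, 0]],
    [[0, 0, 3.6], [0, 0, 0]],
    [[0, 0, 3.6], [0, 0, 0]],
  ],
)

```text
time: 38.35
tcp_pos: [0.4915, 0.0947, 0.1234]
eef_rot: [3.142, 0.001, 2.819]
ft_force: [-0.6, -0.7, 5.6]
width: 0.175
grip_force: 35.0
```

Call:
servo_tool(
  plan=[
    [[0, 0, 0.4], [0, 0, 0]],
    [[0, 0, 0.8], [0, 0, 0]],
    [[0, 0, 1.2], [0, 0, 0]],
    [[0, 0, 1.6], [0, 0, 0]],
    [[0, 0, 2], [0, 0, 0]],
    [[0, 0, 2.3], [0, 0, 0]],
    [[0, 0, 2.3], [0, 0, 0]],
    [[0, 0, 2.3], [0, 0, 0]],
  ],
)

```text
time: 39.35
tcp_pos: [0.4915, 0.0947, 0.1212]
eef_rot: [3.142, 0.001, 2.819]
ft_force: [-0.5, -0.2, 6.3]
width: 0.173
grip_force: 35.0
```

Call:
servo_tool(
  plan=[
    [[0, 0, 0.2], [0, 0, 0]],
    [[0, 0, 0.4], [0, 0, 0]],
    [[0, 0, 0.6], [0, 0, 0]],
    [[0, 0, 0.8], [0, 0, 0]],
    [[0, 0, 1], [0, 0, 0]],
    [[0, 0, 1], [0, 0, 0]],
    [[0, 0, 1], [0, 0, 0]],
    [[0, 0, 1], [0, 0, 0]],
  ],
)

```text
time: 40.35
tcp_pos: [0.4915, 0.0947, 0.1202]
eef_rot: [3.142, 0.001, 2.819]
ft_force: [-0.7, -0.9, 5.6]
width: 0.177
grip_force: 35.0
```

Call:
servo_tool(
  plan=[
    [[0, 0, -6], [0, 0, 0]],
    [[-5, -8, -9], [0, 0, 0]],
    [[-16, -27, -9], [0, 0, 0]],
    [[-27, -45, -9], [0, 0, 0]],
    [[-29.7, -49.8, -7], [0, 0, 0]],
    [[-29.7, -49.8, -4], [0, 0, 0]],
    [[-29.7, -49.8, -2.2], [0, 0, 0]],
    [[-29.7, -49.8, -1.5], [0, 0, 0]],
  ],
)

```text
time: 41.35
tcp_pos: [0.5031, 0.0388, 0.1206]
eef_rot: [-3.142, -0.001, 2.82]
ft_force: [0.6, 0.1, -0.3]
width: 0.174
grip_force: 35.0
```

Call:
servo_tool(
  plan=[
    [[0, 0, 0.1], [0, 0, 0]],
    [[0, 0, 0.2], [0, 0, 0]],
    [[0, 0, 0.3], [0, 0, 0]],
    [[0, 0, 0.3], [0, 0, 0]],
    [[0, 0, 0.3], [0, 0, 0]],
    [[0, 0, 0.3], [0, 0, 0]],
    [[0, 0, 0.3], [0, 0, 0]],
    [[0, 0, 0.3], [0, 0, 0]],
  ],
)

```text
time: 42.35
tcp_pos: [0.5035, 0.0382, 0.1206]
eef_rot: [-3.142, -0.0, 2.819]
ft_force: [0.2, -0.0, -0.3]
width: 0.172
grip_force: 35.0
```

Call:
servo_tool(
  plan=[
    [[0, 0, 0.2], [0, 0, 0]],
    [[0, 0, 0.4], [0, 0, 0]],
    [[0, 0, 0.4], [0, 0, 0]],
    [[0, 0, 0.4], [0, 0, 0]],
    [[0, 0, 0.4], [0, 0, 0]],
    [[0, 0, 0.4], [0, 0, 0]],
    [[0, 0, 0.4], [0, 0, 0]],
    [[0, 0, 0.4], [0, 0, 0]],
  ],
)

```text
time: 43.35
tcp_pos: [0.5036, 0.0382, 0.1203]
eef_rot: [3.142, 0.0, 2.819]
ft_force: [-1.1, 0.7, 5.2]
width: 0.171
grip_force: 35.0
```

Well0 reads 0.1203 m again, so the probe has not slipped. I return it to the holder.

Call:
servo_tool(
  plan=[
    [[0, 0, -10], [0, 0, 0]],
    [[0, 0, -28], [0, 0, 0]],
    [[-12, -20, -36], [0, 0, 0]],
    [[-38, -63, -36], [0, 0, 0]],
    [[-66, -109, -36], [0, 0, 0]],
    [[-94, -156, -36], [0, 0, 0]],
    [[-118, -196, -36], [0, 0, 0]],
    [[-128, -212, -36], [0, 0, 0]],
  ],
)

```text
time: 44.35
tcp_pos: [0.5582, -0.2062, 0.1563]
eef_rot: [-3.141, 0.001, 2.816]
ft_force: [-0.2, -0.0, 0.1]
width: 0.179
grip_force: 35.0
```

Call:
servo_tool(
  plan=[
    [[-1.7, -3, 0], [0, 0, 0]],
    [[-1.7, -3, 0], [0, 0, 0]],
    [[-1.7, -3, 0], [0, 0, 0]],
    [[-1.7, -3, 0], [0, 0, 0]],
    [[-1.7, -3, 0], [0, 0, 0]],
    [[-1.7, -3, 0], [0, 0, 0]],
    [[-1.7, -3, 0], [0, 0, 0]],
    [[-1.7, -3, 0], [0, 0, 0]],
  ],
)

```text
time: 45.35
tcp_pos: [0.5583, -0.2069, 0.1561]
eef_rot: [-3.142, -0.0, 2.819]
ft_force: [0.1, -0.7, -0.8]
width: 0.173
grip_force: 35.0
```

```bash
python3 -c "
from h import *;from cell import robot
o=robot.get_obs();print(o['tcp_pos'],shift(o,[.5582,-.2068,.088]))"
```

```text
[ 0.5582634  -0.20686986  0.15614853] [ 0.1  0.  68.1]
```

Call:
servo_tool(
  plan=[
    [[0, 0, 6], [0, 0, 0]],
    [[0, 0, 14], [0, 0, 0]],
    [[0, 0, 22], [0, 0, 0]],
    [[0, 0, 28], [0, 0, 0]],
    [[0, 0, 33], [0, 0, 0]],
    [[0, 0, 36], [0, 0, 0]],
    [[0, 0, 36], [0, 0, 0]],
    [[0, 0, 36], [0, 0, 0]],
  ],
)

```text
time: 46.35
tcp_pos: [0.5585, -0.2069, 0.1204]
eef_rot: [-3.141, 0.0, 2.819]
ft_force: [0.1, 0.1, -0.5]
width: 0.172
grip_force: 35.0
```

Call:
servo_tool(
  plan=[
    [[0, 0, 6], [0, 0, 0]],
    [[0, 0, 13], [0, 0, 0]],
    [[0, 0, 20], [0, 0, 0]],
    [[0, 0, 26], [0, 0, 0]],
    [[0, 0, 30], [0, 0, 0]],
    [[0, 0, 31.5], [0, 0, 0]],
    [[0, 0, 32], [0, 0, 0]],
    [[0, 0, 32], [0, 0, 0]],
  ],
)

```text
time: 47.35
tcp_pos: [0.5584, -0.2069, 0.0883]
eef_rot: [-3.141, 0.0, 2.819]
ft_force: [0.5, -0.4, 0.0]
width: 0.177
grip_force: 35.0
```

Seated within 0.3 mm of the bottom, so I release and rise.

Call:
servo_tool(
  plan=[
    [[0, 0, 0.2], [0, 0, 0]],
    [[0, 0, 0.2], [0, 0, 0]],
    [[0, 0, 0.2], [0, 0, 0]],
    [[0, 0, 0.2], [0, 0, 0]],
    [[0, 0, 0.2], [0, 0, 0]],
    [[0, 0, 0.2], [0, 0, 0]],
    [[0, 0, 0.2], [0, 0, 0]],
    [[0, 0, 0.2], [0, 0, 0]],
  ],
  grip=50,
)

```text
time: 48.35
tcp_pos: [0.5583, -0.2068, 0.0879]
eef_rot: [3.142, -0.0, 2.819]
ft_force: [0.5, 0.2, -0.4]
width: 0.577
grip_force: 0.0
```

Call:
servo_tool(
  plan=[
    [[0, 0, -4], [0, 0, 0]],
    [[0, 0, -15], [0, 0, 0]],
    [[0, 0, -32], [0, 0, 0]],
    [[0, 0, -55], [0, 0, 0]],
    [[0, 0, -80], [0, 0, 0]],
    [[0, 0, -105], [0, 0, 0]],
    [[0, 0, -118], [0, 0, 0]],
    [[0, 0, -120], [0, 0, 0]],
  ],
)

```text
time: 49.35
tcp_pos: [0.5588, -0.2071, 0.2094]
eef_rot: [-3.141, 0.003, 2.819]
ft_force: [0.2, -0.5, 0.7]
width: 0.57
grip_force: 0.0
```

Run:
```python
from cell import robot
import cv2
c=robot.read_camera("scene");cv2.imwrite("pics/s2.png",cv2.resize(c["pixels"][100:310,130:410,::-1],None,fx=2.5,fy=2.5))
```

```text
(no output)
```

View pics/s2.png

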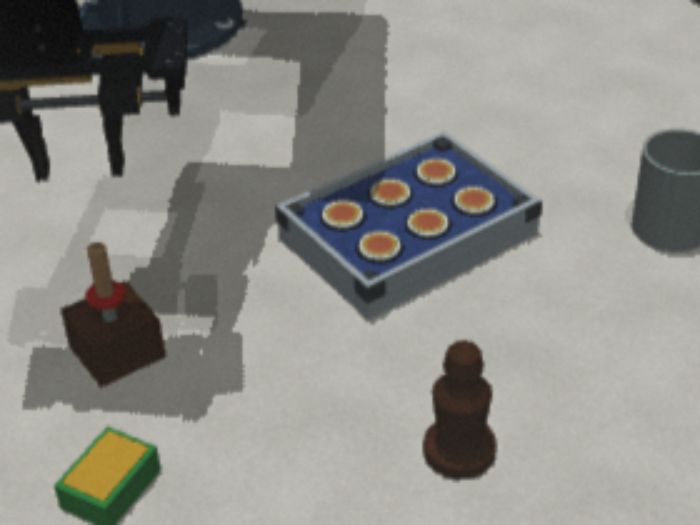

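The probe stands in its holder with the flange at (105,295). The medals look level, the gripper is clear, and the other wares are untouched.

```bash
python3 -c "
from cell import robot
print(robot.sign_off())"
```

```text
the job is handed in; nothing more can be done
None
```

The medal at well1 stood about 4.6 mm proud; I pressed it down level with the other five, stood the probe back in its holder, and handed the job in at about 49 s (no verdict came back).

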